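# Zero a taper gauge with its master pin

### The arm

A 7-joint arm with a two-finger parallel gripper is mounted at the origin on a cart in front of the work surface, level with it; the furniture and walls round the work are solid. World frame = base frame: x ahead of the robot, y to its left, z up, the work surface at z = 0. Lengths are in mm, angles in rad, forces in N, time in s.
With the tool pointing down it reaches from about 400 to 875 mm from the base axis. Payload 6.5 kg.
Tool frame: the origin (TCP) lies on the mounting face of the last link; the fingertips stand 173 mm ahead of it and the grasp point (between the pads) lies 155 mm ahead of it; z points along the fingers, y is the line along which they close (so a half turn about z gives the same grasp; the last joint's range is limited). The gripper opens to 85 mm and grips with 20 to 120 N. Pads are 22 mm wide; open, the fingers measure 114 mm over their backs; the gripper's body (76 mm by 85 mm) begins 54 mm behind the grasp point. The pads swing forward as they close: fully open they stand 13 mm farther back than shut.
Start: joints at [1.261, 0.536, -0.004, 1.538, 0.003, 1.067, -0.071], TCP at [156.906, -630.77, 404.69] pointing down, gripper open.
Joint ranges: [-2.7, 2.7], [-0.37, 2.16], [-1.27, 1.26], [0.24, 2.4], [-1.31, 4.45], [0.19, 1.91], [-2.76, 2.76]. Speed limits (rad/s): [2.39, 2.39, 3.14, 3.14, 3.14, 3.14, 3.14].

### API

Orientations are given as a rotation vector (axis times angle).
In Python, from cell import sense, capture, get_calibration, job gives the robot as it stands.
- The arm moves only by the tool apply_moves, never from a script. Its argument "rows" is a list of rows, each an object with "translation": the shift along the tool's x, y, z in mm, a list of three; "roll": the turn about the tool's z in rad. In form: [{"translation": [tx, ty, tz], "roll": roll}, ...]. A call has 1 to 12 rows; each row is the pose to reach, as a shift and turn from the pose commanded when the call began, along the tool's axes at that moment; what a row does not reach only later rows make up. A row lasts 1/8 s, in which the tool goes at most 62.5 mm and 10.7 degrees, less where a joint would pass 70% of its speed; a pose out of reach is approached as far as the arm can. A call with a gripper value outside its range is refused whole. "hand" is the opening, from 0 (shut) to 1 (fully open), set as the call begins (left out, the last holds). The fingers move at their own pace and stop on an object; "squeeze" is the grip in N (left out, the last holds). Time passes only in rows, so rows that repeat a pose let the fingers close. It gives the time, the measured TCP pose, the force, the opening and the grip force at its end, in the units of the state.
- sense(): the state, without advancing time (a new reading comes with each control period).
- capture(name): name is "scene" or "side" or "wrist"; returns the picture (384x512x3 uint8, red, green, blue); there is no depth.
- get_calibration(name): a dict with "camera_matrix" (3x3 intrinsics, pixels), "k1" (the pictures are not rectified: a ray, as slopes to the right and down, at radius r is drawn at 1 + k1 r^2 times it, then the intrinsics apply), "position" and "orientation" of the camera in the world; the wrist camera has in their place "mount" (4x4, takes a point from camera to tool coordinates, whose origin is the TCP and whose axes are the flange's). Camera axes: x right, y down, z forward; pixel columns grow to the right and rows downward; lengths in mm; the calibration is good to about 2 mm. A picture is of the moment at which its call begins: read the wrist's pose just before it. get_calibration takes no time and is no camera call.
- job.close_job(): hands the job in; it is judged then, once.
The state is a dict: "t": time; "q": joint angles; "dq": joint speeds; "joint_efforts": joint torques, N m; "ee_pos": TCP position; "tcp_rot": TCP orientation; "force": force on the tool from outside, world axes, zero at the start; "wrist_torque": the same for the moment, N m; "opening": opening from 0.0 (shut) to 1.0 (fully open); "grip_force": force on a finger pad.
Only numpy, scipy, OpenCV 4.12 (cv2) and the standard library are available. Lean on these libraries where they do the work, as an engineer would, in place of code of your own. Each camera call takes 0.05 s, during which the arm holds its last target. There are 200 camera calls.

### The job

Zero the taper gauge: stand the steel master pin upright in the wide end of its slot, slide it gently towards the narrow end until it wedges fast between the fence and the jaw (a push of about 10 N, never over 15 N), and let go of it. Then push the cursor along its bar until its arm just rests against the wedged pin. Leave the other things on the desk where they are.

Things in the scene. Friction and masses are not known exactly. Their poses are not given: they have to be found in the camera images.
- pin_mid (a point): Centre of the loose steel master pin, 36 mm above its flat foot. It stands upright on the desk, 72 mm tall, 100 to 210 g. Its shank is a plain cylinder of diameter 20 mm up to 42 mm above the foot; above a short neck comes the ringed head to grip, diameter 22 mm, 48 to 72 mm above the foot. Its z axis points to the head.
- gauge: The taper gauge, a rigid bench fixture. Origin: centre of its aluminium base plate at desk level. Plate 220 mm along its x, y from -61 to +69 mm, top 10 mm above the desk. Its x axis runs along the slot from the wide to the narrow end. The slot lies between the straight fence (y > 0) and the inclined jaw (y < 0), and narrows by 1 mm per 10 mm of x.
- fence: Steel fence bar with ticks on top, 190 x 14 mm, top 40 mm above the desk. Origin and axes as the gauge; its flank is the plane y = 0. The jaw opposite has the same size and height, is newly clamped, and its setting is not known: the pin wedges with its axis at y = -10 mm, touching the fence, anywhere between x = -5 and +90 mm. Friction keeps the wedged pin there when let go.
- slot_mouth (a point): Point on the base plate's top (10 mm above the desk) in the wide end of the slot, at gauge x = -45, y = -12 mm. A pin stood here with its axis has 2 mm or more of room to the fence and to the jaw.
- cursor_face (a point): Centre of the front face (towards +x of the gauge) of the cursor's arm, 48 mm above the desk, at gauge y = -10 mm, the line of the wedged pin. The arm, 10 mm along x and 44 to 52 mm above the desk, reaches over the fence across the slot. It rests on the pin's shank when this face is 10 mm behind the pin's axis.
- cursor_knob (a point): Centre of the cursor's upright black grip, 64 mm above the desk, at y = +52 mm of the gauge, 5 mm behind the cursor's face along gauge x. Grip 12 mm along x, 16 mm along y, free from 52 to 77 mm above the desk. Push it from behind (from -x) or pinch it.
- cursor (a joint): Travel of the cursor along its guide bar in m, 0 at the wide end, growing towards the narrow end (+x of the gauge) up to 0.165. It moves with about 1.5 N of friction and stays where it is left. The cursor's face is at gauge x = -78 mm + travel.
- beaker_1: Bystander: empty beaker, 72 mm wide, 94 mm tall; origin at the centre of its underside.
- bottle: Bystander: wash bottle with a spout, 105 x 75 mm, 209 mm tall; origin at the centre of its underside.
- cap_a: Bystander: loose screw cap, 32 mm wide, 14 mm tall; origin at the centre of its underside.
- cap_b: Bystander: loose screw cap, 32 mm wide, 14 mm tall; origin at the centre of its underside.
- usb: Bystander: memory stick, 18 x 53 x 8 mm; origin at the centre of its underside.
There are look-alikes about, which are no part of the job. What is shaped like the part that bears pin_mid but blue or green is not meant.

How it is judged:
By the outcome, as a careful person would: the job done as asked, in the order asked, and still so for the second after the job is handed in, with the robot touching nothing.
It also fails if it takes over 62 s, if anything falls off the work surface, if the arm or the gripper's body presses on something with over 40 N, if the wrist force passes 120 N, or if a joint passes its speed limit or range.

## Working session

There is one attempt and no reset: what is moved stays moved. The work goes in short steps, Python scripts to look and compute and a tool call to move; the robot and the scene stay as the last step left them, time stands still between calls to the robot, and variables do not carry over. Pictures are saved under pics/ and viewed, at most 10 in all, crops included, and the job is handed in when it is done.

Besides the shell and the picture viewer there is one more tool, called as name(argument=value, ...) on one line, values as JSON. apply_moves: Moves the arm, as the interface text tells. Its arguments: {"type":"object","properties":{"rows":{"type":"array","items":{"type":"object","properties":{"translation":{"type":"array","items":{"type":"number"}},"roll":{"type":"number"}}}},"hand":{"type":"number"},"squeeze":{"type":"number"}},"required":["rows"]}

```bash
mkdir -p pics; ls; python3 - <<'E'
from cell import *
import cv2,numpy as np
np.set_printoptions(precision=4,suppress=True)
s=sense();print({k:np.round(v,3).tolist() for k,v in s.items()})
for n in("scene","side","wrist"):
    cv2.imwrite(f"pics/{n}0.png",capture(n)[:,:,::-1]);print(n,get_calibration(n))
a=cv2.imread("pics/scene0.png");b=cv2.imread("pics/side0.png")
cv2.imwrite("pics/a.png",cv2.resize(a,(800,600),interpolation=cv2.INTER_CUBIC));cv2.imwrite("pics/b.png",cv2.resize(b,(800,600),interpolation=cv2.INTER_CUBIC))
E
```

```text
pics
{'t': 0.0, 'q': [1.261, 0.537, -0.004, 1.539, 0.003, 1.067, -0.071], 'dq': [0.001, 0.001, 0.002, -0.001, -0.001, 0.0, 0.001], 'joint_efforts': [-0.001, -58.342, 1.049, -25.91, 0.012, 0.01, 0.0], 'ee_pos': [156.801, -630.456, 403.803], 'tcp_rot': [-3.117, -0.382, 0.001], 'force': [0.374, -0.732, -0.15], 'wrist_torque': [0.035, -0.009, -0.023], 'grip_force': 0.0, 'opening': 1.004}
scene {'camera_matrix': array([[401.7125,   0.    , 247.1505],
       [  0.    , 401.7125, 191.9697],
       [  0.    ,   0.    ,   1.    ]]), 'k1': -0.11418078719799815, 'position': array([  62.0047, -412.5802,  689.4521]), 'orientation': array([-2.0818,  1.1721, -0.4738])}
side {'camera_matrix': array([[382.893 ,   0.    , 256.3011],
       [  0.    , 382.893 , 196.5847],
       [  0.    ,   0.    ,   1.    ]]), 'k1': -0.03240609300241601, 'position': array([618.3197, 867.82  , 501.6481]), 'orientation': array([-0.03  , -2.6142,  1.6878])}
wrist {'camera_matrix': array([[294.4144,   0.    , 254.3368],
       [  0.    , 294.4144, 192.7797],
       [  0.    ,   0.    ,   1.    ]]), 'k1': 0.0016198237557060269, 'mount': array([[-0.0003, -0.9486, -0.3164, 82.5188],
       [ 1.    , -0.0001, -0.0007, -0.8992],
       [ 0.0006, -0.3164,  0.9486, 31.0276],
       [ 0.    ,  0.    ,  0.    ,  1.    ]])}
```

View pics/a.png

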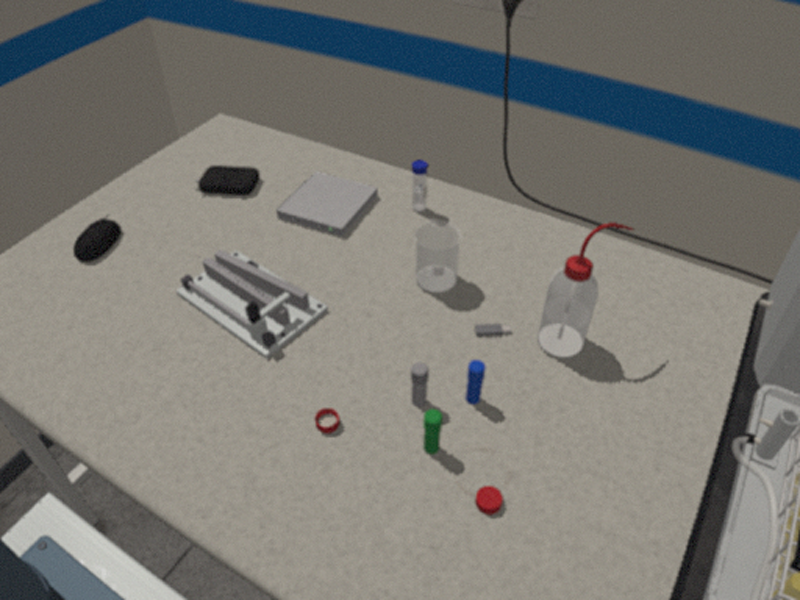

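View pics/b.png

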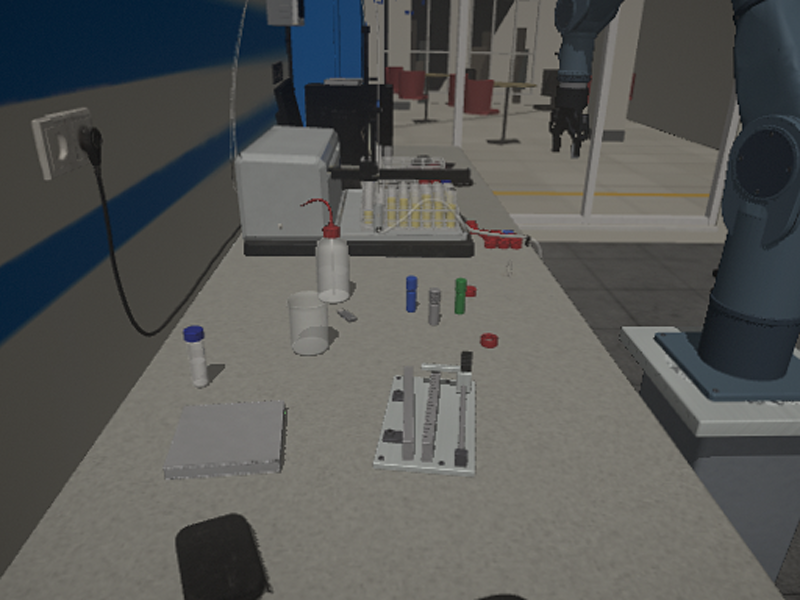

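The grey steel pin is at (420,384) in the 800-wide scene view. The look-alikes are green at (432,430) and blue at (475,382). The gauge is at about (255,305), with the cursor at its right (wide) end. Next I take enlarged crops.

```bash
python3 - <<'E'
import cv2,numpy as np
a=cv2.imread("pics/scene0.png");b=cv2.imread("pics/side0.png")
def crop(im,x0,x1,y0,y1,f,st=10):
    c=cv2.resize(im[y0:y1,x0:x1],None,fx=f,fy=f,interpolation=cv2.INTER_CUBIC)
    for x in range(-(-x0//st)*st,x1,st): cv2.line(c,((x-x0)*f,0),((x-x0)*f,5),(0,0,255),1);cv2.putText(c,str(x),((x-x0)*f,16),0,.35,(0,0,255),1)
    for y in range(-(-y0//st)*st,y1,st): cv2.line(c,(0,(y-y0)*f),(5,(y-y0)*f),(0,0,255),1);cv2.putText(c,str(y),(6,(y-y0)*f+4),0,.35,(0,0,255),1)
    return c
g=crop(a,108,214,156,231,5)
p=crop(a,255,310,225,300,5)
o=np.zeros((375,800,3),np.uint8);o[:,:530]=g[:375];o[:,530:800]=p[:375,:270]
cv2.imwrite("pics/c.png",o)
g=crop(b,235,310,220,308,6);p=crop(b,255,305,172,214,6)
o=np.zeros((528,760,3),np.uint8);o[:528,:450]=g;o[:252,460:760]=p
cv2.imwrite("pics/d.png",o)
E
```

```text
(no output)
```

View pics/c.png

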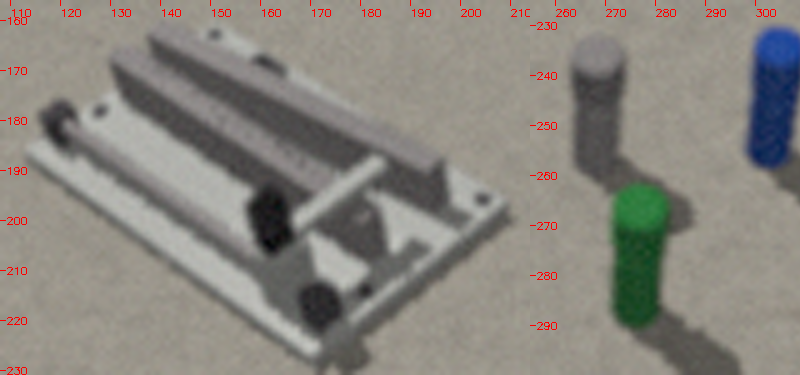

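View pics/d.png

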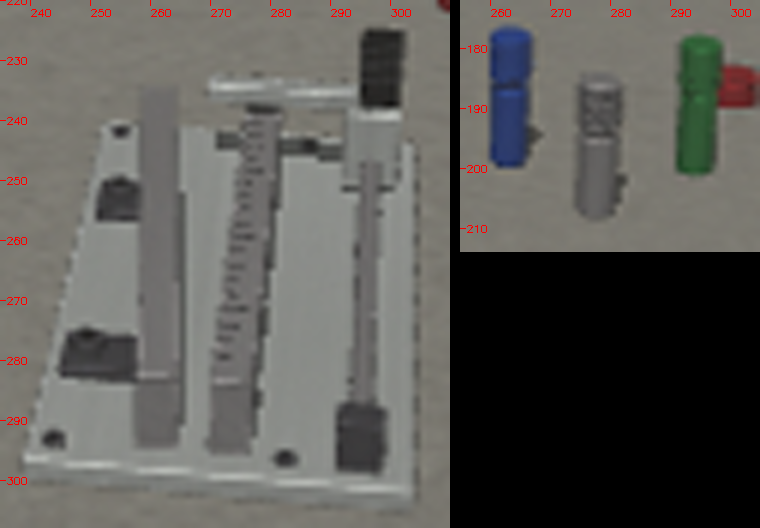

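```bash
cat > h.py <<'E'
import numpy as np,cv2
from cell import *
from scipy.spatial.transform import Rotation as R
from scipy.optimize import least_squares
np.set_printoptions(precision=2,suppress=True)
def cam(n,s=None):
    c=get_calibration(n)
    if n=="wrist":
        M=c["mount"];Rt=R.from_rotvec(s["tcp_rot"]).as_matrix()
        return c,Rt@M[:3,:3],Rt@M[:3,3]+s["ee_pos"]
    return c,R.from_rotvec(c["orientation"]).as_matrix(),np.array(c["position"])
def proj(C,P):
    c,Rc,p=C;v=(np.atleast_2d(P)-p)@Rc;v=v[:,:2]/v[:,2:]
    v=v*(1+c["k1"]*(v**2).sum(1,keepdims=True));K=c["camera_matrix"]
    return v*[K[0,0],K[1,1]]+K[:2,2]
def onplane(C,px,z):
    c,Rc,p=C;d=np.array([c["k1"],0,0,0,0.])
    u=cv2.undistortPoints(np.array([[px]],float),c["camera_matrix"],d)[0,0]
    r=Rc@[u[0],u[1],1];return p+r*(z-p[2])/r[2]
def gauge(g,P):
    x,y,a=g;P=np.atleast_2d(P).astype(float)
    return np.c_[x+P[:,0]*np.cos(a)-P[:,1]*np.sin(a),y+P[:,0]*np.sin(a)+P[:,1]*np.cos(a),P[:,2]]
E
cat > m1.py <<'E'
from h import *
S,D=cam("scene"),cam("side")
for n,C,l in(("scene",S,[((268.8,235.4),72),((268,257.5),0),((277,241),0+0),((276.5,198),72),((303,235),72)]),("side",D,[((278.5,185.7),72),((277.8,207),0)])):
    for px,z in l: print(n,px,onplane(C,px,z))
obs=[(S,(113.6,186),(110,69,10)),(S,(171,226),(-110,69,10)),(S,(209.6,197.6),(-110,-61,10)),
(D,(239.2,296.3),(110,-61,10)),(D,(303.7,301.3),(110,69,10)),(D,(252,240.8),(-110,-61,10)),
(D,(270.5,283.3),(95,0,40)),(D,(275.5,283.8),(95,14,40)),(S,(130.5,165.5),(95,14,40))]
def res(g): return np.concatenate([(proj(C,gauge(g,P))[0]-px) for C,px,P in obs])
c0=np.mean([onplane(S,o[1],10)[:2] for o in obs[:3:2]],0)
a=onplane(S,obs[0][1],10)-onplane(S,obs[1][1],10)
r=least_squares(res,[*c0,np.arctan2(a[1],a[0])],loss="soft_l1")
print(r.x,np.degrees(r.x[2]));print(res(r.x).reshape(-1,2))
g=r.x
for t in(0,20,40):print(t,"face S,D",proj(S,gauge(g,(-78+t,-10,48))),proj(D,gauge(g,(-78+t,-10,48))),"knob top",proj(S,gauge(g,(-83+t,52,77))),proj(D,gauge(g,(-83+t,52,77))))
print("mouth",gauge(g,(-45,-12,10)))
E
python3 m1.py
```

```text
scene (268.8, 235.4) [ 516.01 -168.65   72.  ]
scene (268, 257.5) [ 515.2  -168.75    0.  ]
scene (277, 241) [ 564.25 -163.55    0.  ]
scene (276.5, 198) [ 616.43 -131.04   72.  ]
scene (303, 235) [ 551.6  -226.78   72.  ]
side (278.5, 185.7) [ 513.97 -160.69   72.  ]
side (277.8, 207) [ 512.8  -166.78    0.  ]
[552.55 158.32   1.43] 82.03690174498209
[[-1.82 -0.48]
 [-0.96  0.9 ]
 [ 0.   -2.26]
 [-1.44 -0.04]
 [ 0.04  0.28]
 [-1.02 -1.09]
 [-1.   -1.64]
 [ 1.1  -1.59]
 [-0.66  2.26]]
0 face S,D [[183.25 189.7 ]] [[270.89 234.17]] knob top [[162.76 196.39]] [[297.9  224.04]]
20 face S,D [[177.39 186.05]] [[270.27 238.45]] knob top [[156.79 192.44]] [[297.83 228.17]]
40 face S,D [[171.65 182.48]] [[269.62 242.9 ]] knob top [[150.95 188.58]] [[297.75 232.47]]
mouth [[558.2  112.09  10.  ]]
```

```bash
cat >> h.py <<'E'
def go(xy,z,head):
    "tool-frame move so TCP at xy,z with tool x heading (deg)"
    s=sense();T=R.from_rotvec(s["tcp_rot"]).as_matrix()
    d=T.T@(np.array([*xy,z])-s["ee_pos"]);h=np.degrees(np.arctan2(T[1,0],T[0,0]))
    r=-((head-h+180)%360-180)
    print("tcp",np.array(s["ee_pos"]),"head",h,"tilt",T[:,2],"-> trans",d,"roll",np.radians(r), "t",s["t"],"F",np.array(s["force"]))
E
python3 - <<'E'
from h import *
S,D=cam("scene"),cam("side")
print("green",onplane(S,(277,266.6),72),onplane(D,(294.8,180),72),"blue",onplane(S,(305,234.6),72),onplane(D,(263.5,178.5),72))
print("cap",onplane(S,(209,269),14),onplane(S,(313,320),14))
go((515,-167),340,82)
E
```

```text
green [ 458.19 -218.99   72.  ] [ 460.59 -205.64   72.  ] blue [ 554.56 -229.76   72.  ] [ 554.99 -217.51   72.  ]
cap [419.18 -85.26  14.  ] [ 424.23 -315.44   14.  ]
tcp [ 156.85 -630.54  404.02] head 13.972302114934427 tilt [-0.  0. -1.] -> trans [ 459.49 -363.27   64.45] roll -1.1873073106463774 t 0.15 F [ 0.45 -0.45  0.38]
```

apply_moves(rows=[{"translation": [459,-363,20],"roll": -1.187},{"translation": [459,-363,20],"roll": -1.187},{"translation": [459,-363,20],"roll": -1.187},{"translation": [459,-363,20],"roll": -1.187},{"translation": [459,-363,20],"roll": -1.187},{"translation": [459,-363,20],"roll": -1.187},{"translation": [459,-363,20],"roll": -1.187},{"translation": [459,-363,20],"roll": -1.187},{"translation": [459,-363,64],"roll": -1.187},{"translation": [459,-363,64],"roll": -1.187},{"translation": [459,-363,64],"roll": -1.187},{"translation": [459,-363,64],"roll": -1.187}], hand=0.6)

```text
t: 1.65
ee_pos: [514.3, -168.6, 340.7]
tcp_rot: [2.372, 2.06, -0.001]
force: [-0.8, 0.1, 0.1]
opening: 0.6
grip_force: 0.0
```

```bash
python3 - <<'E'
from h import *
import json
s=sense();im=capture("wrist")[:,:,::-1];cv2.imwrite("pics/w1.png",im)
print(s["q"],s["opening"])
C=cam("wrist",s);print("pred pin head",proj(C,(515,-167,72)),"foot",proj(C,(515,-167,0)));go((515,-167),340,82)
cv2.imwrite("pics/w1b.png",cv2.resize(im,(800,600),interpolation=cv2.INTER_CUBIC))
E
```

```text
[ 0.56  0.47 -0.42  1.86  0.25  0.86 -0.12] 0.6001985239322367
pred pin head [[254.3  194.57]] foot [[254.32 173.15]]
tcp [ 514.2  -169.09  340.99] head 81.86616589221327 tilt [-0. -0. -1.] -> trans [2.18 0.5  0.98] roll -0.0023358458323473417 t 1.7 F [-0.4   0.   -0.06]
```

View pics/w1b.png

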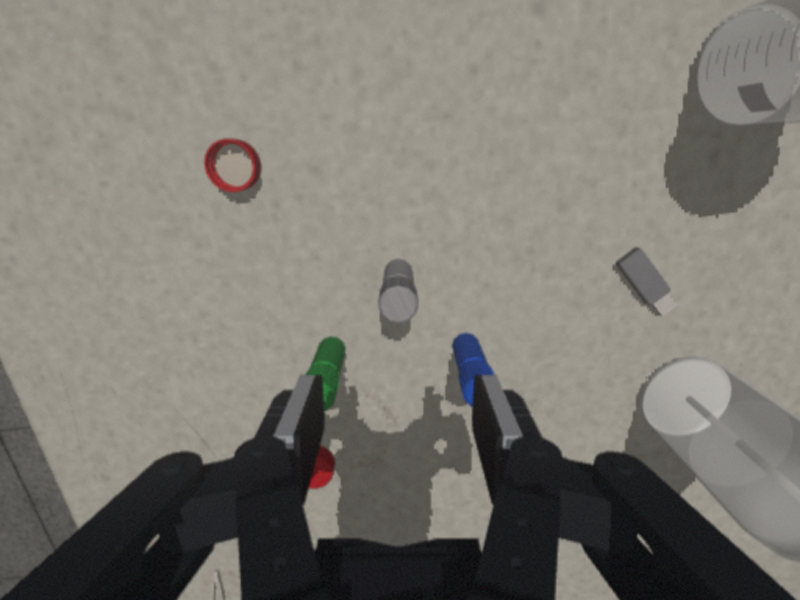

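The wrist view shows the grey pin's head at (398,302), between green at (325,370) and blue at (472,365), about 20 mm off the finger paths. The choice of pin agrees with the triangulation, so I descend and grip.

apply_moves(rows=[{"translation": [3,0.5,40],"roll": 0},{"translation": [3,0.5,80],"roll": 0},{"translation": [3,0.5,110],"roll": 0},{"translation": [3,0.5,122],"roll": 0},{"translation": [3,0.5,122],"roll": 0}])

```text
t: 2.33
ee_pos: [515.4, -165.6, 218.9]
tcp_rot: [2.373, 2.059, -0.001]
force: [0.2, 0.3, 0.4]
opening: 0.598
grip_force: 0.0
```

apply_moves(rows=[{"translation": [0,0,0],"roll": 0},{"translation": [0,0,0],"roll": 0},{"translation": [0,0,0],"roll": 0},{"translation": [0,0,0],"roll": 0},{"translation": [0,0,0],"roll": 0},{"translation": [0,0,0],"roll": 0}], hand=0.1, squeeze=30)

```text
t: 3.08
ee_pos: [516.1, -165.0, 220.0]
tcp_rot: [2.37, 2.059, 0.001]
force: [-2.1, -0.3, 6.5]
opening: 0.243
grip_force: 29.1
```

apply_moves(rows=[{"translation": [0,0,-10],"roll": 0},{"translation": [0,0,-30],"roll": 0},{"translation": [0,0,-60],"roll": 0},{"translation": [0,0,-100],"roll": 0},{"translation": [0,0,-100],"roll": 0}])

```text
t: 3.7
ee_pos: [516.8, -165.0, 322.0]
tcp_rot: [2.367, 2.057, 0.005]
force: [0.8, -0.5, -2.3]
opening: 0.241
grip_force: 29.9
```

```bash
python3 - <<'E'
from h import *
s=sense();print(s["opening"],s["grip_force"],gauge([552.55,158.32,1.432],(-30,0,10)))
go((540,60),380,82)
E
```

```text
0.24070008935873205 29.888253808021545 [[548.4  128.61  10.  ]]
tcp [ 516.77 -164.96  321.97] head 81.97882278974568 tilt [ 0.01 -0.   -1.  ] -> trans [225.94  -8.03 -58.3 ] roll -0.0003696120453252757 t 3.7 F [ 0.79 -0.52 -2.33]
```

apply_moves(rows=[{"translation": [40,-13,-78],"roll": 0},{"translation": [95,-13,-78],"roll": 0},{"translation": [150,-13,-78],"roll": 0},{"translation": [205,-13,-78],"roll": 0},{"translation": [235,-13,-78],"roll": 0},{"translation": [235,-13,-78],"roll": 0},{"translation": [235,-13,-78],"roll": 0}])

```text
t: 4.58
ee_pos: [535.2, 68.7, 395.9]
tcp_rot: [-2.372, -2.06, 0.003]
force: [0.3, -1.5, -1.4]
opening: 0.245
grip_force: 30.4
```

```bash
python3 - <<'E'
from h import *
s=sense();im=capture("wrist")[:,:,::-1];cv2.imwrite("pics/w2.png",im)
import pickle;pickle.dump(s,open("w2.pkl","wb"));print(s["ee_pos"],s["tcp_rot"],s["force"])
C=cam("wrist",s);P=[(x,y,10) for x in(-110,110) for y in(-61,69)]
q=proj(C,gauge([552.55,158.32,1.432],P));print(q)
x0,x1=int(max(0,q[:,0].min()-15)),int(min(512,q[:,0].max()+15));y0,y1=int(max(0,q[:,1].min()-15)),int(min(384,q[:,1].max()+25))
f=min(800/(x1-x0),600/(y1-y0));print(x0,x1,y0,y1,f)
c=cv2.resize(im[y0:y1,x0:x1],None,fx=f,fy=f,interpolation=cv2.INTER_CUBIC)
for x in range(-(-x0//20)*20,x1,20):X=int((x-x0)*f);cv2.line(c,(X,0),(X,5),(0,0,255));cv2.putText(c,str(x),(X,16),0,.4,(0,0,255))
for y in range(-(-y0//20)*20,y1,20):Y=int((y-y0)*f);cv2.line(c,(0,Y),(5,Y),(0,0,255));cv2.putText(c,str(y),(6,Y+4),0,.4,(0,0,255))
cv2.imwrite("pics/w2c.png",c)
E
```

```text
[535.21  68.7  395.86] [-2.37 -2.06  0.  ] [ 0.25 -1.45 -1.35]
[[306.82 179.63]
 [202.98 179.82]
 [318.68 -29.32]
 [190.44 -28.93]]
175 333 0 204 2.9411764705882355
```

View pics/w2c.png

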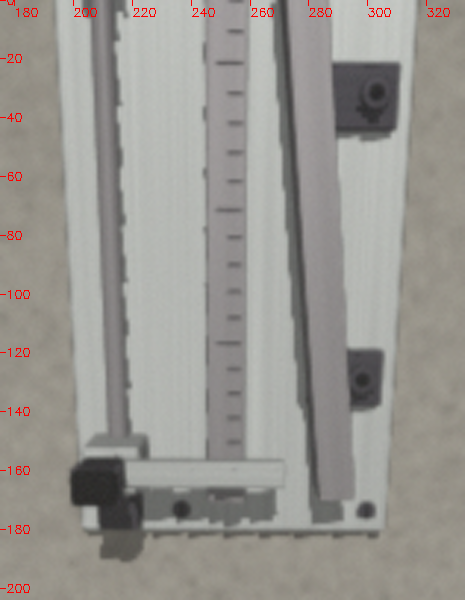

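```bash
cat > m2.py <<'E'
from h import *
import pickle
s=pickle.load(open("w2.pkl","rb"));C=cam("wrist",s)
def line(g,y,z,v):  # px column of the gauge line (y,z) at image row v
    q=proj(C,gauge(g,[(x,y,z) for x in np.linspace(-110,110,23)]));o=np.argsort(q[:,1]);return np.interp(v,q[o,1],q[o,0])
def res(g):
    r=[line(g,69,10,v)-u for u,v in((202.9,178),(194.0,1))]+[line(g,-61,10,v)-u for u,v in((306.2,178),(317.1,1))]
    r+=[line(g,14,40,v)-245.0 for v in(20,145)]+[2*(line(g,0,40,v)-258.3) for v in(20,145)]
    q=proj(C,gauge(g,[(-110,69,10),(-110,-61,10)]));return np.r_[r,q[:,1]-[179.5,180.2]]
r=least_squares(res,[552.5,158.3,1.432]);g=r.x;print(g,np.degrees(g[2]));print(res(g))
def inv(p): d=np.array(p)-[g[0],g[1],0];c,n=np.cos(g[2]),np.sin(g[2]);return np.array([d[0]*c+d[1]*n,-d[0]*n+d[1]*c,p[2]])
for n,px,z in(("arm front",(245,156.1),52),("arm front",(265,156.3),52),("jaw edge",(272.6,0),40),("jaw edge",(282.8,168),40),("jaw end",(289,169.7),40),("knob top",(199,162),77)):print(n,inv(onplane(C,px,z)))
print("pin tcp in gauge",inv(s["ee_pos"]),"pred foot px",proj(C,s["ee_pos"]+np.array([0,0,-219])),"head",proj(C,s["ee_pos"]+np.array([0,0,-147])))
print("mouth",gauge(g,(-45,-12,10)))
pickle.dump(g,open("g.pkl","wb"))
E
python3 m2.py
```

```text
[552.41 158.17   1.43] 81.81242216393917
[-0.47 -1.54  0.26  0.07 -0.53  0.43  1.15 -0.35  0.24 -0.24]
arm front [-71.44  14.19  52.  ]
arm front [-71.61  -7.32  52.  ]
jaw edge [ 76.83 -12.97  40.  ]
jaw edge [-87.4  -28.07  40.  ]
jaw end [-89.36 -35.15  40.  ]
knob top [-72.44  59.23  77.  ]
pin tcp in gauge [-91.     4.28 395.86] pred foot px [[253.9  219.82]] head [[253.52 282.84]]
mouth [[557.88 111.92  10.  ]]
```

```bash
python3 - <<'E'
from h import *
go((557.9,111.9),281,81.8)
E
```

```text
tcp [535.31  68.26 396.  ] head 81.87854663322997 tilt [-0. -0. -1.] -> trans [ 46.54  16.33 114.92] roll 0.0013708973662192258 t 4.625 F [-0.07  0.18 -1.98]
```

apply_moves(rows=[{"translation": [46,16.3,0],"roll": 0},{"translation": [46,16.3,30],"roll": 0},{"translation": [46,16.3,70],"roll": 0},{"translation": [46,16.3,105],"roll": 0},{"translation": [46,16.3,115],"roll": 0},{"translation": [46,16.3,115],"roll": 0},{"translation": [46,16.3,115],"roll": 0}])

```text
t: 5.5
ee_pos: [558.8, 112.9, 283.2]
tcp_rot: [2.371, 2.059, 0.003]
force: [0.5, -0.1, -1.4]
opening: 0.244
grip_force: 30.2
```

```bash
python3 - <<'E'
from h import *
import pickle
s=sense();im=capture("wrist")[:,:,::-1];cv2.imwrite("pics/w3.png",im);g=pickle.load(open("g.pkl","rb"))
pickle.dump(s,open("w3.pkl","wb"));print(s["ee_pos"],s["force"])
C=cam("wrist",s);p=np.array(s["ee_pos"]);print("foot,head pred",proj(C,p-[0,0,219]),proj(C,p-[0,0,147]))
print("fence y=0 z=40",proj(C,gauge(g,[(x,0,40) for x in(-60,-30,0,40)])))
x0,y0,x1,y1,f=170,60,340,290,2.6
c=cv2.resize(im[y0:y1,x0:x1],None,fx=f,fy=f,interpolation=cv2.INTER_CUBIC)
for x in range(-(-x0//20)*20,x1,20):X=int((x-x0)*f);cv2.line(c,(X,0),(X,5),(0,0,255));cv2.putText(c,str(x),(X,16),0,.4,(0,0,255))
for y in range(-(-y0//20)*20,y1,20):Y=int((y-y0)*f);cv2.line(c,(0,Y),(5,Y),(0,0,255));cv2.putText(c,str(y),(6,Y+4),0,.4,(0,0,255))
cv2.imwrite("pics/w3c.png",c)
E
```

```text
[558.82 112.93 283.18] [ 0.51 -0.13 -1.45]
foot,head pred [[252.68 220.44]] [[252.29 283.42]]
fence y=0 z=40 [[236.56 226.83]
 [235.89 190.7 ]
 [235.15 151.37]
 [234.06  93.15]]
```

View pics/w3c.png

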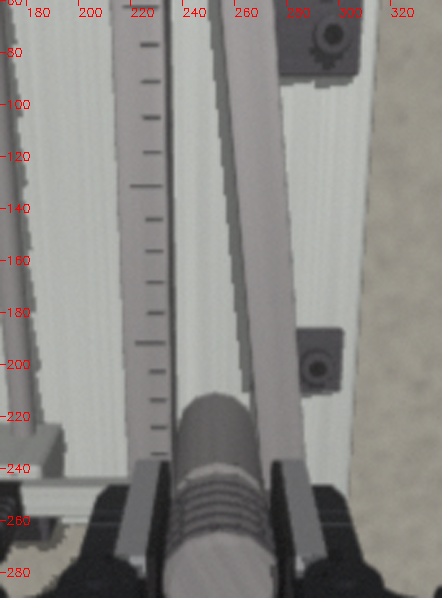

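```bash
python3 - <<'E'
from h import *
import pickle
s=pickle.load(open("w3.pkl","rb"));g=pickle.load(open("g.pkl","rb"));C=cam("wrist",s)
def inv(p): d=np.array(p)-[g[0],g[1],0];c,n=np.cos(g[2]),np.sin(g[2]);return np.array([d[0]*c+d[1]*n,-d[0]*n+d[1]*c,p[2]])
f=lambda cx,cy,z:(inv(onplane(C,(170+cx/2.6,60+cy/2.6),z)))
print("tcp",inv(s["ee_pos"]))
print("foot far edge",f(216,393,64),"shank L/R",f(176,440,64),f(258,440,64))
for cx,cy in((163,20),(166,200),(167,430)):print("fence",f(cx,cy,40))
for cx,cy in((222,20),(240,200),(257,390)):print("jaw",f(cx,cy,40))
for cx,cy in((213,20),(227,200),(247,390)):print("jaw bottom",f(cx,cy,10))
E
```

```text
tcp [-43.86 -12.79 283.18]
foot far edge [-36.99 -13.06  64.  ] shank L/R [-50.66  -2.26  64.  ] [-50.65 -24.42  64.  ]
fence [56.04  0.6  40.  ]
fence [10.39  0.74 40.  ]
fence [-58.75   1.81  40.  ]
jaw [ 56.07 -14.5   40.  ]
jaw [ 10.42 -19.59  40.  ]
jaw [-45.69 -25.25  40.  ]
jaw bottom [ 58.49 -12.05  10.  ]
jaw bottom [  6.39 -16.41  10.  ]
jaw bottom [-57.66 -23.55  10.  ]
```

apply_moves(rows=[{"translation": [0,-1.2,10],"roll": 0},{"translation": [0,-1.2,20],"roll": 0},{"translation": [0,-1.2,26],"roll": 0},{"translation": [0,-1.2,29],"roll": 0},{"translation": [0,-1.2,32],"roll": 0},{"translation": [0,-1.2,32],"roll": 0}])

```text
t: 6.3
ee_pos: [556.9, 113.2, 249.6]
tcp_rot: [-2.371, -2.061, 0.0]
force: [0.0, 0.3, -2.1]
opening: 0.242
grip_force: 30.2
```

apply_moves(rows=[{"translation": [0,0,6],"roll": 0},{"translation": [0,0,12],"roll": 0},{"translation": [0,0,17],"roll": 0},{"translation": [0,0,17],"roll": 0},{"translation": [0,0,17],"roll": 0}])

```text
t: 6.92
ee_pos: [556.9, 113.2, 232.7]
tcp_rot: [2.371, 2.061, 0.0]
force: [1.1, -0.4, -1.5]
opening: 0.25
grip_force: 30.2
```

apply_moves(rows=[{"translation": [0,0,1.5],"roll": 0},{"translation": [0,0,1.5],"roll": 0},{"translation": [0,0,1.5],"roll": 0}])

```text
t: 7.3
ee_pos: [556.9, 113.1, 231.2]
tcp_rot: [2.371, 2.061, 0.0]
force: [0.4, 0.9, -0.6]
opening: 0.246
grip_force: 30.2
```

apply_moves(rows=[{"translation": [0,0,1],"roll": 0},{"translation": [0,0,1],"roll": 0},{"translation": [0,0,1],"roll": 0}])

```text
t: 7.68
ee_pos: [556.9, 113.1, 230.2]
tcp_rot: [-2.371, -2.061, 0.0]
force: [0.4, -0.1, -2.5]
opening: 0.246
grip_force: 30.4
```

apply_moves(rows=[{"translation": [0,0,0.7],"roll": 0},{"translation": [0,0,0.7],"roll": 0},{"translation": [0,0,0.7],"roll": 0}])

```text
t: 8.05
ee_pos: [557.0, 113.3, 230.0]
tcp_rot: [2.371, 2.061, 0.0]
force: [-2.0, 0.6, 6.1]
opening: 0.241
grip_force: 31.1
```

apply_moves(rows=[{"translation": [0,0,-0.5],"roll": 0},{"translation": [3,-0.1,-0.5],"roll": 0},{"translation": [6,-0.3,-0.5],"roll": 0},{"translation": [10,-0.5,-0.5],"roll": 0},{"translation": [14,-0.7,-0.5],"roll": 0},{"translation": [18,-0.8,-0.5],"roll": 0},{"translation": [22,-1.0,-0.5],"roll": 0},{"translation": [25,-1.1,-0.5],"roll": 0},{"translation": [25,-1.1,-0.5],"roll": 0},{"translation": [25,-1.1,-0.5],"roll": 0}])

```text
t: 9.3
ee_pos: [559.3, 138.5, 230.0]
tcp_rot: [-2.371, -2.061, -0.001]
force: [-0.3, -0.9, 2.7]
opening: 0.249
grip_force: 30.4
```

```bash
python3 - <<'E'
from h import *
go((557,113),230,81.2);print(sense()["wrist_torque"])
E
```

```text
tcp [559.28 138.5  229.95] head 81.9951647573534 tilt [ 0.  0. -1.] -> trans [-25.57   1.3   -0.07] roll 0.013878243111638702 t 9.3 F [-0.29 -0.95  2.65]
[-0.32 -0.09  0.05]
```

apply_moves(rows=[{"translation": [0,-0.5,0],"roll": 0},{"translation": [0,-1,0],"roll": 0},{"translation": [0,-1,0],"roll": 0},{"translation": [0,-1,0],"roll": 0}])

```text
t: 9.8
ee_pos: [558.7, 138.3, 230.0]
tcp_rot: [2.371, 2.06, 0.002]
force: [4.7, -1.1, -1.6]
opening: 0.246
grip_force: 29.8
```

apply_moves(rows=[{"translation": [0,-0.4,0],"roll": 0},{"translation": [0,-0.6,0],"roll": 0},{"translation": [0,-0.6,0],"roll": 0}])

```text
t: 10.18
ee_pos: [558.4, 138.3, 230.1]
tcp_rot: [2.371, 2.06, 0.003]
force: [5.3, 0.1, -4.0]
opening: 0.244
grip_force: 29.6
```

apply_moves(rows=[{"translation": [0,0.8,0],"roll": 0},{"translation": [3,0.84,0],"roll": 0},{"translation": [6,0.87,0],"roll": 0},{"translation": [9,0.91,0],"roll": 0},{"translation": [12,0.95,0],"roll": 0},{"translation": [12,0.95,0],"roll": 0}])

```text
t: 10.92
ee_pos: [560.3, 149.3, 230.1]
tcp_rot: [2.371, 2.059, -0.003]
force: [2.2, -3.8, 3.3]
opening: 0.245
grip_force: 30.0
```

apply_moves(rows=[{"translation": [2,0.02,0],"roll": 0},{"translation": [4,0.04,0],"roll": 0},{"translation": [6,0.06,0],"roll": 0},{"translation": [6,0.06,0],"roll": 0}])

```text
t: 11.42
ee_pos: [561.0, 155.4, 230.0]
tcp_rot: [2.371, 2.06, -0.003]
force: [1.2, -3.9, 4.3]
opening: 0.246
grip_force: 30.2
```

apply_moves(rows=[{"translation": [0,0,-0.3],"roll": 0},{"translation": [1,0,-0.3],"roll": 0},{"translation": [2,0,-0.3],"roll": 0},{"translation": [2,0,-0.3],"roll": 0}])

```text
t: 11.92
ee_pos: [561.4, 158.3, 230.1]
tcp_rot: [-2.371, -2.061, -0.0]
force: [3.1, -2.7, -0.1]
opening: 0.243
grip_force: 29.9
```

apply_moves(rows=[{"translation": [1,0,0],"roll": 0},{"translation": [2,0,0],"roll": 0},{"translation": [2,0,0],"roll": 0}])

```text
t: 12.3
ee_pos: [561.7, 160.3, 230.2]
tcp_rot: [-2.371, -2.061, -0.0]
force: [2.3, -2.0, -1.5]
opening: 0.244
grip_force: 29.8
```

apply_moves(rows=[{"translation": [1,0,0],"roll": 0},{"translation": [2,0,0],"roll": 0},{"translation": [2,0,0],"roll": 0}])

```text
t: 12.68
ee_pos: [561.9, 161.7, 230.2]
tcp_rot: [2.371, 2.06, -0.001]
force: [2.5, -2.9, -0.4]
opening: 0.247
grip_force: 29.8
```

apply_moves(rows=[{"translation": [1,0,0],"roll": 0},{"translation": [2,0,0],"roll": 0},{"translation": [2,0,0],"roll": 0}])

```text
t: 13.05
ee_pos: [562.1, 163.1, 230.1]
tcp_rot: [2.371, 2.06, -0.003]
force: [0.7, -6.7, 0.8]
opening: 0.243
grip_force: 30.0
```

apply_moves(rows=[{"translation": [1,0,0],"roll": 0},{"translation": [1.5,0,0],"roll": 0},{"translation": [1.5,0,0],"roll": 0}])

```text
t: 13.42
ee_pos: [562.3, 164.2, 230.1]
tcp_rot: [2.372, 2.059, -0.004]
force: [1.1, -5.8, 1.4]
opening: 0.241
grip_force: 30.1
```

apply_moves(rows=[{"translation": [0.5,0,0],"roll": 0},{"translation": [1,0,0],"roll": 0},{"translation": [1,0,0],"roll": 0}])

```text
t: 13.8
ee_pos: [562.4, 165.2, 230.1]
tcp_rot: [2.372, 2.059, -0.005]
force: [0.3, -6.0, -0.0]
opening: 0.243
grip_force: 30.1
```

apply_moves(rows=[{"translation": [0.5,0,0],"roll": 0},{"translation": [1,0,0],"roll": 0},{"translation": [1,0,0],"roll": 0}])

```text
t: 14.18
ee_pos: [562.5, 166.1, 230.0]
tcp_rot: [2.372, 2.059, -0.005]
force: [-0.7, -7.2, 0.7]
opening: 0.25
grip_force: 30.2
```

apply_moves(rows=[{"translation": [0.5,0,0],"roll": 0},{"translation": [1,0,0],"roll": 0},{"translation": [1,0,0],"roll": 0}])

```text
t: 14.55
ee_pos: [562.6, 166.9, 230.0]
tcp_rot: [2.372, 2.059, -0.005]
force: [-0.0, -7.3, 0.9]
opening: 0.246
grip_force: 30.2
```

apply_moves(rows=[{"translation": [0.5,0,0],"roll": 0},{"translation": [1,0,0],"roll": 0},{"translation": [1,0,0],"roll": 0}])

```text
t: 14.92
ee_pos: [562.7, 167.7, 229.9]
tcp_rot: [2.372, 2.058, -0.006]
force: [1.4, -7.7, 0.3]
opening: 0.246
grip_force: 30.2
```

```bash
python3 - <<'E'
from h import *
s=sense();im=capture("wrist")[:,:,::-1];print(s["wrist_torque"],s["force"],s["ee_pos"])
x0,y0,x1,y1,f=170,100,340,290,2.8
cv2.imwrite("pics/w4c.png",cv2.resize(im[y0:y1,x0:x1],None,fx=f,fy=f,interpolation=cv2.INTER_CUBIC))
E
```

```text
[-1.81 -0.1  -0.01] [ 1.37 -7.72  0.29] [562.7  167.73 229.92]
```

View pics/w4c.png

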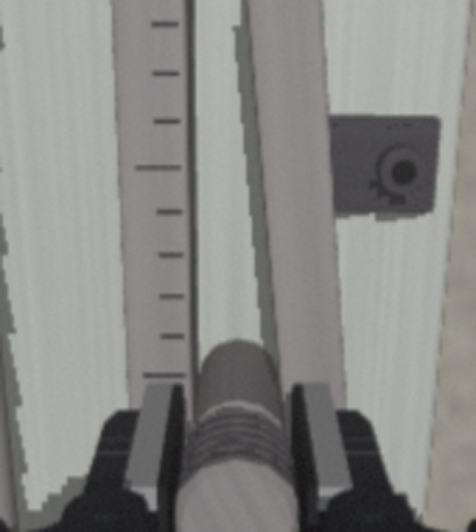

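The pin is in the slot near tick 0, touching both flanks, but its foot has lagged: it has pivoted a few degrees in the pads. I'll back off, release it to stand flat, then regrip harder.

apply_moves(rows=[{"translation": [-2,0,0],"roll": 0},{"translation": [-5,-0.05,0],"roll": 0},{"translation": [-8,-0.1,0],"roll": 0},{"translation": [-8,-0.1,0],"roll": 0},{"translation": [-8,-0.1,0],"roll": 0}])

```text
t: 15.6
ee_pos: [561.7, 161.5, 230.3]
tcp_rot: [-2.371, -2.061, 0.001]
force: [0.2, 0.4, -1.6]
opening: 0.242
grip_force: 30.0
```

apply_moves(rows=[{"translation": [0,0,0],"roll": 0},{"translation": [0,0,0],"roll": 0},{"translation": [0,0,0],"roll": 0},{"translation": [0,0,0],"roll": 0}], hand=0.36)

```text
t: 16.1
ee_pos: [561.9, 161.4, 230.3]
tcp_rot: [2.371, 2.061, -0.0]
force: [0.8, 1.4, 0.7]
opening: 0.361
grip_force: 0.0
```

```bash
python3 - <<'E'
from h import *
s=sense();im=capture("wrist")[:,:,::-1];b=capture("side")[:,:,::-1];print(s["opening"],s["force"],s["ee_pos"],s["tcp_rot"])
x0,y0,x1,y1,f=190,180,320,340,3
a=cv2.resize(im[y0:y1,x0:x1],None,fx=f,fy=f,interpolation=cv2.INTER_CUBIC)
b=cv2.resize(b[200:310,235:310],None,fx=5,fy=5,interpolation=cv2.INTER_CUBIC)
o=np.zeros((550,780,3),np.uint8);o[:480,:390]=a;o[:550,400:775]=b
cv2.imwrite("pics/w5c.png",o)
C=cam("wrist",s);p=np.array(s["ee_pos"]);print(proj(C,[p-[0,0,220],p-[0,0,175],p-[0,0,148]]))
E
```

```text
0.36115660294278423 [0.79 1.39 0.66] [561.87 161.43 230.32] [ 2.37  2.06 -0.  ]
[[253.44 219.6 ]
 [253.24 252.39]
 [253.06 281.87]]
```

View pics/w5c.png

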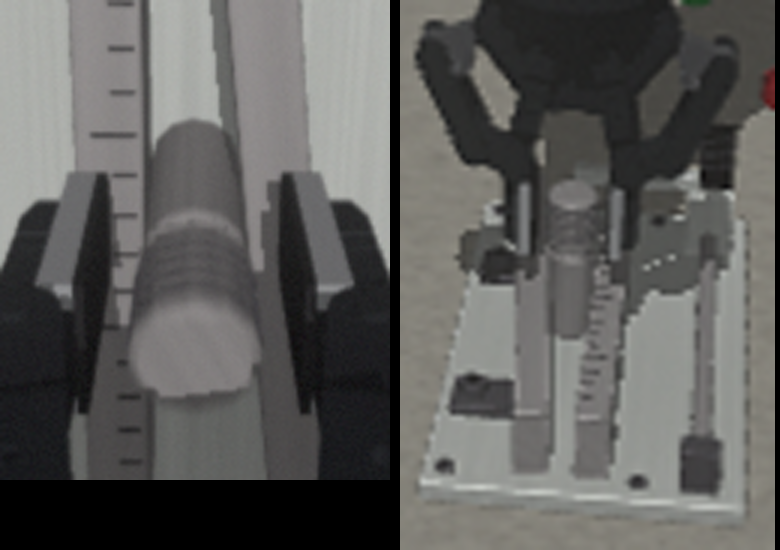

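```bash
python3 - <<'E'
from h import *
import pickle
s=sense();C=cam("wrist",s);T=R.from_rotvec(s["tcp_rot"]).as_matrix()
for n,px,z in(("head",(255,296),82),("foot far",(255,220),10),("shank L",(240.7,235),20),("shank R",(271,235),20)):
    P=onplane(C,px,z);print(n,P,"tool",T.T@(P-s["ee_pos"]))
E
```

```text
head [561.64 153.31  82.  ] tool [ -8.07   0.91 148.29]
foot far [562.88 160.86  10.  ] tool [ -0.42   1.09 220.29]
shank L [552.4  155.67  20.  ] tool [ -7.02  -8.57 210.29]
shank R [572.62 152.81  20.  ] tool [ -7.03  11.85 210.29]
```

apply_moves(rows=[{"translation": [-3,0,0],"roll": 0},{"translation": [-6,0.1,1],"roll": 0},{"translation": [-8.5,0.1,3],"roll": 0},{"translation": [-8.5,0.1,3],"roll": 0}])

```text
t: 16.7
ee_pos: [560.7, 152.6, 227.0]
tcp_rot: [-2.372, -2.06, 0.001]
force: [-0.3, 0.1, -0.3]
opening: 0.359
grip_force: 0.0
```

apply_moves(rows=[{"translation": [0,0,0],"roll": 0},{"translation": [0,0,0],"roll": 0},{"translation": [0,0,0],"roll": 0},{"translation": [0,0,0],"roll": 0},{"translation": [0,0,0],"roll": 0}], hand=0.1, squeeze=100)

```text
t: 17.32
ee_pos: [560.9, 153.1, 227.5]
tcp_rot: [2.371, 2.061, 0.0]
force: [0.1, -0.5, 5.6]
opening: 0.228
grip_force: 97.6
```

apply_moves(rows=[{"translation": [0,0,-0.5],"roll": 0},{"translation": [1,0.01,-0.5],"roll": 0},{"translation": [2,0.02,-0.5],"roll": 0},{"translation": [3,0.04,-0.5],"roll": 0},{"translation": [3,0.04,-0.5],"roll": 0}])

```text
t: 17.95
ee_pos: [561.2, 156.2, 227.6]
tcp_rot: [-2.371, -2.061, -0.0]
force: [-0.1, -0.1, -1.0]
opening: 0.227
grip_force: 97.7
```

apply_moves(rows=[{"translation": [0.5,0,0],"roll": 0},{"translation": [1,0.01,0],"roll": 0},{"translation": [1.5,0.02,0],"roll": 0},{"translation": [1.5,0.02,0],"roll": 0}])

```text
t: 18.45
ee_pos: [561.4, 157.4, 227.7]
tcp_rot: [-2.371, -2.061, 0.001]
force: [0.3, -1.1, -2.0]
opening: 0.228
grip_force: 97.7
```

```bash
python3 - <<'E'
from h import *
f=[];
s=sense();print(s["force"],s["ee_pos"],s["wrist_torque"])
E
```

```text
[ 0.33 -1.08 -1.98] [561.37 157.38 227.67] [-0.19 -0.06 -0.  ]
```

apply_moves(rows=[{"translation": [0.5,0,0],"roll": 0},{"translation": [1,0.01,0],"roll": 0},{"translation": [1,0.01,0],"roll": 0}])

```text
t: 18.82
ee_pos: [561.5, 158.1, 227.6]
tcp_rot: [2.371, 2.06, -0.002]
force: [-1.1, -3.0, -2.1]
opening: 0.227
grip_force: 97.8
```

apply_moves(rows=[{"translation": [0.5,0,0],"roll": 0},{"translation": [1,0.01,0],"roll": 0},{"translation": [1,0.01,0],"roll": 0}])

```text
t: 19.2
ee_pos: [561.6, 158.9, 227.6]
tcp_rot: [2.372, 2.06, -0.002]
force: [-1.4, -4.4, -2.3]
opening: 0.226
grip_force: 97.8
```

apply_moves(rows=[{"translation": [0.5,-0.1,0],"roll": 0},{"translation": [1,-0.1,0],"roll": 0},{"translation": [1,-0.1,0],"roll": 0}])

```text
t: 19.58
ee_pos: [561.7, 159.5, 227.6]
tcp_rot: [2.371, 2.059, -0.003]
force: [-1.6, -5.5, -1.2]
opening: 0.222
grip_force: 97.7
```

apply_moves(rows=[{"translation": [0.5,-0.1,0],"roll": 0},{"translation": [1,-0.1,0],"roll": 0},{"translation": [1,-0.1,0],"roll": 0}])

```text
t: 19.95
ee_pos: [561.7, 160.0, 227.5]
tcp_rot: [2.371, 2.059, -0.005]
force: [-2.1, -6.9, -0.9]
opening: 0.229
grip_force: 97.7
```

apply_moves(rows=[{"translation": [0.5,-0.15,0],"roll": 0},{"translation": [1,-0.15,0],"roll": 0},{"translation": [1,-0.15,0],"roll": 0}])

```text
t: 20.32
ee_pos: [561.8, 160.4, 227.6]
tcp_rot: [2.371, 2.058, -0.006]
force: [-2.4, -9.0, 1.1]
opening: 0.222
grip_force: 97.8
```

apply_moves(rows=[{"translation": [0.5,-0.15,0],"roll": 0},{"translation": [1,-0.15,0],"roll": 0},{"translation": [1,-0.15,0],"roll": 0}])

```text
t: 20.7
ee_pos: [561.9, 160.9, 227.6]
tcp_rot: [2.371, 2.057, -0.007]
force: [-2.7, -10.9, 2.0]
opening: 0.225
grip_force: 97.9
```

```bash
python3 - <<'E'
from h import *
import pickle
s=sense();C=cam("wrist",s);im=capture("wrist");cv2.imwrite("pics/w6.png",im[:,:,::-1])
print(s["force"],s["wrist_torque"],R.from_rotvec(s["tcp_rot"]).as_matrix()[:,2])
# intensity profile along column 255 to find foot far edge and neck
print(im[200:300:2,252:258].mean((1,2)).astype(int))
E
```

```text
[ -2.68 -10.94   2.03] [-2.51  0.43 -0.03] [-0. -0. -1.]
[168 167 167 166 167 165 115  95  94  95  95  95  94  94  94  94  94  93
  94 117 131 102  80  85  77  87  76  87  77  84  84  78 112 132 131 126
 125 125 126 127 128 128 128 127 127 127 127 127 126 125]
```

apply_moves(rows=[{"translation": [-0.8,-0.3,0],"roll": 0},{"translation": [-1.6,-0.5,0],"roll": 0},{"translation": [-2.3,-0.5,0],"roll": 0},{"translation": [-2.3,-0.5,0],"roll": 0}])

```text
t: 21.25
ee_pos: [561.4, 160.0, 227.6]
tcp_rot: [2.371, 2.059, -0.001]
force: [-0.4, -6.3, -2.6]
opening: 0.23
grip_force: 97.8
```

apply_moves(rows=[{"translation": [-0.8,0,0],"roll": 0},{"translation": [-0.8,0,0],"roll": 0}], squeeze=20)

```text
t: 21.5
ee_pos: [561.3, 159.8, 227.6]
tcp_rot: [2.371, 2.059, 0.0]
force: [1.1, -5.6, -3.7]
opening: 0.225
grip_force: 97.5
```

apply_moves(rows=[{"translation": [0,0,0],"roll": 0},{"translation": [0,0,0],"roll": 0},{"translation": [0,0,0],"roll": 0},{"translation": [0,0,0],"roll": 0}], hand=0.4)

```text
t: 22.0
ee_pos: [560.9, 160.9, 228.0]
tcp_rot: [-2.371, -2.061, -0.001]
force: [0.2, -0.3, -0.1]
opening: 0.399
grip_force: 0.0
```

```bash
python3 - <<'E'
from h import *
s=sense();im=capture("wrist");cv2.imwrite("pics/w7.png",im[:,:,::-1])
print(s["opening"],s["force"],s["wrist_torque"],s["ee_pos"])
print(im[200:310:2,252:258].mean((1,2)).astype(int))
for r in(222,228,234): print(r,im[r,225:290].mean(1).astype(int))
E
```

```text
0.3993429421227246 [ 0.21 -0.28 -0.1 ] [ 0.01 -0.05  0.02] [560.94 160.89 227.96]
[170 169 169 167 169 168 138  98  97  97  97  97  97  96  97  96  95  95
  96  96 124 133  99  82  86  81  87  82  85  86  82  91  73 101 133 134
 128 126 127 127 129 129 129 129 129 129 129 129 128 127 127 127 125 102
  97]
222 [136 136 136 135 133 133 133 135 134 136 137 138 133 112  72  81 105  86
  79  85  87  90  90  90  93  96  97  98  95  95  97  98  98  96  95  96
  94  92  91  92  87  71  68  71  77  84 122 138 140 140 141 138 139 139
 140 138 135 137 137 136 136 136 135 133 136]
228 [136 134 132 133 134 132 131 133 132 135 135 136 132 111  71  66  71  78
  81  87  89  91  93  94  94  97  97  97  95  97  96  98  98  98  95  94
  94  93  91  89  90  87  83  68  67  76 109 133 138 141 141 141 138 138
 138 139 137 136 134 133 133 134 135 134 135]
234 [135 134 134 133 133 132 132 133 133 135 135 134 130 112  71  65  76  80
  86  87  89  91  91  92  97  94  98  94  93  94  96  98  98  98  97  94
  92  91  89  89  88  86  84  84  81  74  85 124 138 139 140 139 139 137
 136 138 138 137 136 135 134 133 132 135 133]
```

apply_moves(rows=[{"translation": [0,0,-10],"roll": 0},{"translation": [0,0,-40],"roll": 0},{"translation": [0,0,-90],"roll": 0},{"translation": [-50,0,-110],"roll": 0},{"translation": [-80,0,-110],"roll": 0},{"translation": [-80,0,-110],"roll": 0}])

```text
t: 22.8
ee_pos: [549.8, 78.2, 338.5]
tcp_rot: [2.375, 2.054, -0.001]
force: [-0.6, -0.2, -0.0]
opening: 0.397
grip_force: 0.0
```

```bash
python3 - <<'E'
from h import *
import pickle
s=sense();im=capture("wrist")[:,:,::-1];sc=capture("scene")[:,:,::-1];cv2.imwrite("pics/w8.png",im);cv2.imwrite("pics/s8.png",sc);g=pickle.load(open("g.pkl","rb"))
pickle.dump(s,open("w8.pkl","wb"))
C=cam("wrist",s);print(s["ee_pos"])
print("knob pred top/pin pred",proj(C,gauge(g,[(-80,52,77),(0,-10,82),(0,-10,10)])))
a=im[0:384,100:400];f=1.55
c=cv2.resize(a,None,fx=f,fy=f,interpolation=cv2.INTER_CUBIC)
for x in range(100,400,20):X=int((x-100)*f);cv2.line(c,(X,0),(X,5),(0,0,255));cv2.putText(c,str(x),(X,16),0,.35,(0,0,255))
for y in range(0,384,20):Y=int(y*f);cv2.line(c,(0,Y),(5,Y),(0,0,255));cv2.putText(c,str(y),(6,Y+4),0,.35,(0,0,255))
d=cv2.resize(sc[150:235,120:215],None,fx=3.4,fy=3.4,interpolation=cv2.INTER_CUBIC)
o=np.zeros((600,795,3),np.uint8);o[:c.shape[0],:c.shape[1]]=c;o[:d.shape[0],470:470+d.shape[1]]=d
cv2.imwrite("pics/w8c.png",o)
E
```

```text
[549.81  78.2  338.55]
knob pred top/pin pred [[180.12 199.69]
 [254.52  98.61]
 [254.37  97.5 ]]
```

View pics/w8c.png

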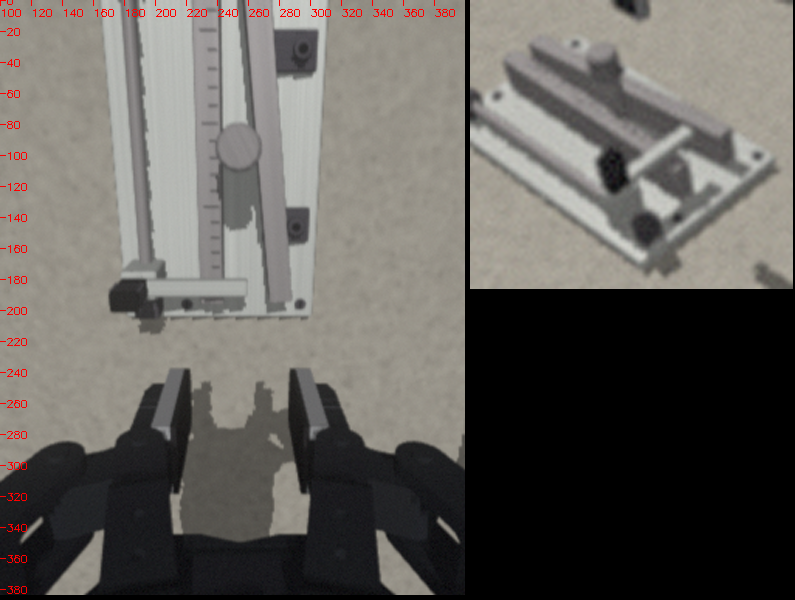

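The pin stands upright and alone in the slot, its head at (238,147), touching both flanks. The cursor knob is at about (123,299), with its arm just ahead of it. Next I go behind the knob with shut fingers.

```bash
python3 - <<'E'
from h import *
import pickle
g=pickle.load(open("g.pkl","rb"));s=pickle.load(open("w8.pkl","rb"));C=cam("wrist",s)
def inv(p): d=np.array(p)-[g[0],g[1],0];c,n=np.cos(g[2]),np.sin(g[2]);return np.array([d[0]*c+d[1]*n,-d[0]*n+d[1]*c,p[2]])
print("knob",inv(onplane(C,(179.4,193),77)),"pin",inv(onplane(C,(253.5,94.8),82)),"arm front",inv(onplane(C,(230,180),52)))
p=gauge(g,(-102,53,0))[0];print(p);go(p[:2],338,81.2);print(sense()["q"])
E
```

```text
knob [-74.13  52.11  77.  ] pin [ 2.64 -9.26 82.  ] arm front [-70.27  12.18  52.  ]
[485.42  64.75   0.  ]
tcp [549.79  81.59 338.34] head 81.97129547848488 tilt [ 0.  0. -1.] -> trans [-25.67 -61.39   0.28] roll 0.013461645605306372 t 22.9 F [-0.44  0.9   0.11]
[ 0.15  0.51 -0.5   1.83  0.31  0.88 -0.63]
```

apply_moves(rows=[{"translation": [-26,-61.4,0],"roll": 0.013},{"translation": [-26,-61.4,0],"roll": 0.013},{"translation": [-26,-61.4,40],"roll": 0.013},{"translation": [-26,-61.4,80],"roll": 0.013},{"translation": [-26,-61.4,107],"roll": 0.013},{"translation": [-26,-61.4,107],"roll": 0.013},{"translation": [-26,-61.4,107],"roll": 0.013}], hand=0)

```text
t: 23.78
ee_pos: [486.1, 65.0, 231.7]
tcp_rot: [2.383, 2.046, 0.003]
force: [0.6, -0.0, 0.3]
opening: 0.003
grip_force: 0.0
```

apply_moves(rows=[{"translation": [5,0,0],"roll": 0},{"translation": [10,0,0],"roll": 0},{"translation": [15,0,0],"roll": 0},{"translation": [20,0,0],"roll": 0},{"translation": [25,0,0],"roll": 0},{"translation": [30,0,0],"roll": 0},{"translation": [30,0,0],"roll": 0}])

```text
t: 24.65
ee_pos: [489.9, 94.5, 230.7]
tcp_rot: [-2.383, -2.046, -0.001]
force: [-0.1, 0.0, 0.2]
opening: 0.002
grip_force: 0.0
```

```bash
python3 - <<'E'
from h import *
import pickle
g=pickle.load(open("g.pkl","rb"));s=sense();sc=capture("side")[:,:,::-1];cv2.imwrite("pics/s9.png",sc)
d=np.array(s["ee_pos"])[:2]-g[:2];c,n=np.cos(g[2]),np.sin(g[2]);print("tcp gauge",d[0]*c+d[1]*n,-d[0]*n+d[1]*c,s["opening"],s["force"])
E
```

```text
tcp gauge -71.94273347522739 52.83365103200369 0.0017007975281679967 [-0.1   0.02  0.21]
```

apply_moves(rows=[{"translation": [3,0,0],"roll": 0},{"translation": [6,0,0],"roll": 0},{"translation": [9,0,0],"roll": 0},{"translation": [12,0,0],"roll": 0}])

```text
t: 25.2
ee_pos: [491.5, 105.7, 230.6]
tcp_rot: [-2.384, -2.045, 0.001]
force: [-1.9, -1.3, 0.5]
opening: -0.001
grip_force: 0.8
```

```bash
python3 - <<'E'
from h import *
import pickle
g=pickle.load(open("g.pkl","rb"));s=sense();im=capture("wrist");cv2.imwrite("pics/w9.png",im[:,:,::-1])
C=cam("wrist",s);d=np.array(s["ee_pos"])[:2]-g[:2];c,n=np.cos(g[2]),np.sin(g[2]);X=d[0]*c+d[1]*n;print("tcp gauge x",X)
# profile along gauge x at z=52 over slot y=-12 and y=25: grey levels
for y in(-12,-4,30):
    xs=np.arange(-85,20,3.);q=proj(C,gauge(g,[(x,y,52) for x in xs]))
    print(y,[(int(x),int(im[int(round(v)),int(round(u))].mean())) for x,(u,v) in zip(xs,q) if 0<=u<511.4 and 0<=v<383.4])
E
```

```text
tcp gauge x -60.620278447845884
-12 [(-85, 150), (-82, 154), (-79, 166), (-76, 105), (-73, 106), (-70, 104), (-67, 100), (-64, 62), (-61, 69), (-58, 65), (-55, 64), (-52, 64), (-49, 64), (-46, 168), (-43, 178), (-40, 167), (-37, 145), (-34, 64), (-31, 64), (-28, 64), (-25, 63), (-22, 64), (-19, 61), (-16, 60), (-13, 61), (-10, 69), (-7, 97), (-4, 108), (-1, 115), (2, 120), (5, 75), (8, 71), (11, 78), (14, 68), (17, 76)]
-4 [(-85, 150), (-82, 148), (-79, 174), (-76, 178), (-73, 176), (-70, 177), (-67, 176), (-64, 177), (-61, 176), (-58, 175), (-55, 175), (-52, 176), (-49, 175), (-46, 172), (-43, 177), (-40, 175), (-37, 145), (-34, 172), (-31, 161), (-28, 162), (-25, 110), (-22, 109), (-19, 98), (-16, 101), (-13, 101), (-10, 103), (-7, 81), (-4, 56), (-1, 57), (2, 59), (5, 71), (8, 71), (11, 97), (14, 64), (17, 66)]
30 [(-85, 84), (-82, 90), (-79, 102), (-76, 82), (-73, 78), (-70, 175), (-67, 178), (-64, 178), (-61, 179), (-58, 178), (-55, 180), (-52, 181), (-49, 107), (-46, 152), (-43, 175), (-40, 174), (-37, 156), (-34, 179), (-31, 177), (-28, 180), (-25, 181), (-22, 179), (-19, 182), (-16, 180), (-13, 182), (-10, 181), (-7, 182), (-4, 181), (-1, 181), (2, 181), (5, 183), (8, 184), (11, 183), (14, 182), (17, 185)]
```

apply_moves(rows=[{"translation": [4,0,0],"roll": 0},{"translation": [8,0,0],"roll": 0},{"translation": [12,0,0],"roll": 0},{"translation": [16,0,0],"roll": 0},{"translation": [19,0,0],"roll": 0},{"translation": [21,0,0],"roll": 0},{"translation": [21,0,0],"roll": 0}])

```text
t: 26.12
ee_pos: [495.2, 126.7, 230.9]
tcp_rot: [2.384, 2.046, 0.002]
force: [0.1, -0.3, -0.5]
opening: 0.005
grip_force: 0.2
```

```bash
cat > arm.py <<'E'
from h import *
import pickle
g=pickle.load(open("g.pkl","rb"));s=sense();im=capture("wrist");cv2.imwrite("pics/w10.png",im[:,:,::-1])
C=cam("wrist",s);d=np.array(s["ee_pos"])[:2]-g[:2];c,n=np.cos(g[2]),np.sin(g[2]);print("tcp gauge x",d[0]*c+d[1]*n,s["force"])
for y in(-12,-4,30):
    xs=np.arange(-30,20,2.);q=proj(C,gauge(g,[(x,y,52) for x in xs]))
    print(y,[(int(x),int(im[int(round(v)),int(round(u))].mean())) for x,(u,v) in zip(xs,q) if 0<=u<511.4 and 0<=v<383.4])
E
python3 arm.py
```

```text
tcp gauge x -39.26997142541878 [ 0.06 -0.28 -0.54]
-12 [(-30, 65), (-28, 65), (-26, 65), (-24, 110), (-22, 101), (-20, 105), (-18, 104), (-16, 92), (-14, 96), (-12, 100), (-10, 109), (-8, 111), (-6, 118), (-4, 123), (-2, 119), (0, 78), (2, 73), (4, 80), (6, 87), (8, 88), (10, 79), (12, 72), (14, 65), (16, 68), (18, 69)]
-4 [(-30, 175), (-28, 174), (-26, 161), (-24, 145), (-22, 104), (-20, 107), (-18, 102), (-16, 101), (-14, 89), (-12, 101), (-10, 103), (-8, 71), (-6, 54), (-4, 58), (-2, 67), (0, 63), (2, 65), (4, 73), (6, 71), (8, 104), (10, 128), (12, 99), (14, 100), (16, 69), (18, 68)]
30 [(-30, 179), (-28, 116), (-26, 108), (-24, 173), (-22, 172), (-20, 178), (-18, 175), (-16, 166), (-14, 129), (-12, 182), (-10, 181), (-8, 182), (-6, 184), (-4, 183), (-2, 182), (0, 181), (2, 183), (4, 182), (6, 182), (8, 182), (10, 182), (12, 184), (14, 184), (16, 183), (18, 184)]
```

apply_moves(rows=[{"translation": [1.5,0,0],"roll": 0},{"translation": [3,0,0],"roll": 0},{"translation": [4,0,0],"roll": 0}])

```text
t: 26.55
ee_pos: [495.8, 130.3, 230.9]
tcp_rot: [2.385, 2.045, 0.001]
force: [0.8, -1.8, 0.7]
opening: 0.004
grip_force: 0.8
```

apply_moves(rows=[{"translation": [0.6,0,0],"roll": 0},{"translation": [1.2,0,0],"roll": 0}])

```text
t: 26.8
ee_pos: [495.9, 131.5, 230.8]
tcp_rot: [2.385, 2.045, 0.001]
force: [0.6, -2.4, 0.7]
opening: -0.001
grip_force: 0.8
```

apply_moves(rows=[{"translation": [0.5,0,0],"roll": 0},{"translation": [1,0,0],"roll": 0}])

```text
t: 27.05
ee_pos: [495.9, 132.4, 230.8]
tcp_rot: [2.385, 2.045, 0.0]
force: [1.0, -2.6, -0.1]
opening: 0.002
grip_force: 0.8
```

apply_moves(rows=[{"translation": [0.5,0,0],"roll": 0},{"translation": [1,0,0],"roll": 0}])

```text
t: 27.3
ee_pos: [496.1, 133.5, 230.8]
tcp_rot: [2.385, 2.045, 0.0]
force: [0.8, -1.2, 0.5]
opening: -0.0
grip_force: 0.8
```

apply_moves(rows=[{"translation": [0.5,0,0],"roll": 0},{"translation": [1,0,0],"roll": 0}])

```text
t: 27.55
ee_pos: [496.2, 134.4, 230.8]
tcp_rot: [2.385, 2.045, -0.0]
force: [1.1, -2.5, 0.3]
opening: 0.001
grip_force: 1.0
```

```bash
python3 arm.py
```

```text
tcp gauge x -31.484875446719535 [ 1.11 -2.52  0.29]
-12 [(-30, 64), (-28, 64), (-26, 64), (-24, 63), (-22, 64), (-20, 64), (-18, 67), (-16, 84), (-14, 103), (-12, 108), (-10, 116), (-8, 113), (-6, 119), (-4, 114), (-2, 79), (0, 67), (2, 84), (4, 73), (6, 82), (8, 76), (10, 87), (12, 68), (14, 66), (16, 66), (18, 69)]
-4 [(-30, 175), (-28, 175), (-26, 174), (-24, 174), (-22, 163), (-20, 161), (-18, 143), (-16, 105), (-14, 103), (-12, 105), (-10, 101), (-8, 59), (-6, 57), (-4, 62), (-2, 62), (0, 61), (2, 72), (4, 66), (6, 83), (8, 88), (10, 122), (12, 98), (14, 99), (16, 99), (18, 70)]
30 [(-30, 180), (-28, 180), (-26, 183), (-24, 183), (-22, 160), (-20, 108), (-18, 108), (-16, 173), (-14, 176), (-12, 179), (-10, 176), (-8, 159), (-6, 163), (-4, 183), (-2, 183), (0, 181), (2, 183), (4, 182), (6, 183), (8, 183), (10, 184), (12, 185), (14, 186), (16, 184), (18, 184)]
```

apply_moves(rows=[{"translation": [0.5,0,0],"roll": 0},{"translation": [0.8,0,0],"roll": 0}])

```text
t: 27.85
ee_pos: [496.3, 134.8, 230.7]
tcp_rot: [2.385, 2.045, -0.002]
force: [0.7, -4.0, 2.0]
opening: 0.002
grip_force: 2.0
```

apply_moves(rows=[{"translation": [0.5,0,0],"roll": 0},{"translation": [0.8,0,0],"roll": 0}])

```text
t: 28.1
ee_pos: [496.3, 135.2, 230.7]
tcp_rot: [2.385, 2.044, -0.003]
force: [-0.2, -6.4, 2.7]
opening: 0.002
grip_force: 2.9
```

apply_moves(rows=[{"translation": [0.5,0,0],"roll": 0},{"translation": [0.8,0,0],"roll": 0}])

```text
t: 28.35
ee_pos: [496.4, 135.7, 230.7]
tcp_rot: [2.385, 2.044, -0.004]
force: [-0.0, -7.6, 4.0]
opening: -0.003
grip_force: 3.3
```

apply_moves(rows=[{"translation": [-1.5,0,0],"roll": 0},{"translation": [-4,0,0],"roll": 0},{"translation": [-12,0,0],"roll": 0},{"translation": [-25,0,-20],"roll": 0},{"translation": [-30,0,-70],"roll": 0},{"translation": [-30,0,-110],"roll": 0},{"translation": [-30,0,-110],"roll": 0},{"translation": [-30,0,-110],"roll": 0},{"translation": [-30,0,-110],"roll": 0}])

```text
t: 29.48
ee_pos: [491.4, 107.0, 339.5]
tcp_rot: [-2.383, -2.045, 0.003]
force: [-0.3, -0.0, -0.3]
opening: -0.002
grip_force: 0.0
```

```bash
python3 - <<'E'
from h import *
import pickle
g=pickle.load(open("g.pkl","rb"));s=sense();im=capture("wrist");cv2.imwrite("pics/w11.png",im[:,:,::-1])
sc=capture("scene");cv2.imwrite("pics/s11.png",sc[:,:,::-1]);C=cam("wrist",s);print(s["ee_pos"],s["force"])
# arm rear/front edges at z=52,y=25 ; head rim along x at z=82, y=-9.5
for y,z,a,b in((25,52,-30,10),(-6,52,-30,0),(-9.5,82,-20,22)):
    xs=np.arange(a,b,1.);q=proj(C,gauge(g,[(x,y,z) for x in xs]))
    print(y,z,[(int(x),int(im[int(round(v)),int(round(u))].mean())) for x,(u,v) in zip(xs,q) if 0<=u<511.4 and 0<=v<383.4])
# pin head shift in scene camera between release (s8) and now
s8=cv2.imread("pics/s8.png",0).astype(np.float32);s11=cv2.cvtColor(sc,cv2.COLOR_RGB2GRAY).astype(np.float32)
S=cam("scene");u,v=proj(S,gauge(g,(2.6,-10,75)))[0];u,v=int(u),int(v);print(u,v)
w=(slice(v-8,v+7),slice(u-8,u+9));t=s8[w];m=cv2.matchTemplate(s11[v-14:v+13,u-14:u+15],t,cv2.TM_CCOEFF_NORMED);print(cv2.minMaxLoc(m))
E
```

```text
[491.38 106.99 339.47] [-0.31 -0.   -0.27]
25 52 [(-30, 103), (-29, 102), (-28, 103), (-27, 101), (-26, 101), (-25, 102), (-24, 104), (-23, 103), (-22, 104), (-21, 130), (-20, 171), (-19, 172), (-18, 160), (-17, 138), (-16, 149), (-15, 163), (-14, 163), (-13, 171), (-12, 171), (-11, 169), (-10, 167), (-9, 169), (-8, 169), (-7, 150), (-6, 170), (-5, 173), (-4, 171), (-3, 170), (-2, 171), (-1, 172), (0, 172), (1, 174), (2, 171), (3, 171), (4, 173), (5, 172), (6, 174), (7, 174), (8, 174), (9, 174)]
-6 52 [(-30, 98), (-29, 97), (-28, 98), (-27, 101), (-26, 101), (-25, 99), (-24, 98), (-23, 97), (-22, 100), (-21, 99), (-20, 98), (-19, 100), (-18, 96), (-17, 92), (-16, 95), (-15, 100), (-14, 99), (-13, 99), (-12, 100), (-11, 101), (-10, 100), (-9, 87), (-8, 65), (-7, 59), (-6, 67), (-5, 74), (-4, 85), (-3, 91), (-2, 98), (-1, 102)]
-9.5 82 [(-20, 65), (-19, 66), (-18, 69), (-17, 68), (-16, 69), (-15, 68), (-14, 68), (-13, 70), (-12, 71), (-11, 105), (-10, 104), (-9, 107), (-8, 101), (-7, 95), (-6, 117), (-5, 126), (-4, 127), (-3, 126), (-2, 129), (-1, 131), (0, 131), (1, 131), (2, 130), (3, 130), (4, 132), (5, 133), (6, 132), (7, 134), (8, 129), (9, 127), (10, 128), (11, 128), (12, 129), (13, 128), (14, 122), (15, 143), (16, 142), (17, 143), (18, 144), (19, 144), (20, 143), (21, 143)]
158 167
(-0.3716861307621002, 0.9132566452026367, (0, 0), (6, 6))
```

```bash
python3 -c "
from cell import job
print(job.close_job())"
```

```text
the job is handed in; nothing more can be done
None
```

I wedged the pin upright with a push of about 11 N, let go of it, pushed the cursor until its arm met the pin, and handed the job in at about 29.6 s. The final pictures put the arm's face about 10 mm behind the pin's axis and show no shift of the pin; no verdict was returned.

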